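# Light up an opened control unit with the bench torch

### The arm

A 6-joint arm with a two-finger parallel gripper is mounted at the origin on the work surface. World frame = base frame: x ahead of the robot, y to its left, z up, the work surface at z = 0. Lengths are in mm, angles in rad, forces in N, time in s.
With the tool pointing down it reaches from about 325 to 875 mm from the base axis. Payload 4.4 kg.
Tool frame: the origin (TCP) lies between the finger pads; the fingertips stand env.tips_ahead ahead of it and the grasp point (between the pads) lies 2 mm behind it (env.tips_ahead is the distance from the TCP to the fingertips, in mm); z points along the fingers, y is the line along which they close (so a half turn about z gives the same grasp; the last joint's range is limited). The gripper opens to 85 mm and grips with 20 to 120 N. Pads are 22 mm wide; open, the fingers measure 114 mm over their backs; the gripper's body (76 mm by 85 mm) begins 54 mm behind the grasp point. The pads swing forward as they close: fully open they stand 13 mm farther back than shut.
Start: joints at [-1.296, 0.207, 1.542, -0, 1.393, -0.15], TCP at [237.492, -523.665, 248.282] pointing down, gripper open.
Joint ranges: [-2.73, 2.73], [-0.86, 2.22], [0.23, 2.46], [-1.11, 4.25], [0.08, 2.63], [-2.82, 2.82]. Speed limits (rad/s): [2.79, 2.79, 3.14, 3.14, 3.14, 3.14].

### API

Orientations are given as a 3x3 rotation matrix whose columns are the frame's x, y, z axes.
In Python, from rig import env, get_image gives the robot as it stands. The module is installed in compiled form; this text tells all that it offers.
- The arm moves only by the tool move_arm, never from a script. Its argument "commands" is a list of rows, each a list of 7 numbers: the shift along the world's x, y, z in units of 1000 mm (1.0 is 1000 mm), then the turn, a rotation vector about the world's x, y, z in units of 0.5 rad (1.0 is 0.5 rad), then the closure, from 0 (fully open) to 1 (shut). A call has 1 to 8 rows; each row shifts and turns the commanded pose from where the row before left it; what a row does not reach is not made up. A row lasts 1/12 s, in which the tool goes at most 41.7 mm and 7.16 degrees, less where a joint would pass 70% of its speed; a pose out of reach is approached as far as the arm can. A call with a number of a shift or a turn outside -1 to 1 is refused whole. A call with a gripper value outside its range is refused whole. The fingers move at their own pace and stop on an object; the grip force is fixed at half the most. Time passes only in rows, so rows that do not move let the fingers close. It gives the time, the measured TCP pose, the force, the opening and the grip force at its end, in the units of the state.
- env.sense(): the state, without advancing time (a new reading comes with each control period).
- get_image(name): name is "side" or "top" or "wrist"; returns a dict with "pixels" (480x640x3 uint8, blue, green, red), "fov_y" (degrees; the focal length in pixels is half the picture's height over the tangent of half this angle, whatever the lens; pixels are square), "cx", "cy" (the principal point, pixels), "R" (3x3) and "t" (3): a world point X has camera coordinates R X + t; the wrist camera has in their place "mount" (4x4, takes a point from camera to tool coordinates, whose origin is the TCP and whose axes are the flange's). Camera axes: x right, y down, z forward; pixel columns grow to the right and rows downward; lengths in mm; the calibration is good to about 2 mm. A picture is of the moment at which its call begins: read the wrist's pose just before it. There is no depth.
- env.hand_in(): hands the job in; it is judged then, once.
The state is a dict: "t": time; "joint_pos": joint angles; "dq": joint speeds; "joint_torque": joint torques, N m; "tool_pos": TCP position; "tcp_rot": TCP orientation; "contact_force": force on the tool from outside, world axes, zero at the start; "moment": the same for the moment, N m; "gripper_width": finger opening in mm; "grip_force": force on a finger pad.
Only numpy, scipy, OpenCV 4.12 (cv2) and the standard library are available. Lean on these libraries where they do the work, as an engineer would, in place of code of your own. Each camera call takes 0.05 s, during which the arm holds its last target. There are 200 camera calls.

### The job

The opened control unit on the aluminium plate is to be checked under slanting light. Pick up the long screwdriver lying across it, stand it blade down in the steel tool pot and let go of it; then draw the torch out of its charging dock and hold it up in the air, slanted at about 45 degrees, with its lens about 15 cm from the big square chip in the middle of the circuit board and pointing straight at that chip. Never let the torch touch the unit, do not tip the pot over, leave everything else on the bench where it is, and finish while still holding the torch still in that position.

Things in the scene. Friction and masses are not known exactly. Their poses are not given: they have to be found in the camera images.
- screwdriver: Long screwdriver lying across the open unit, blade roughly to the robot's left: grey and blue handle, square with rounded edges, 27 x 27 x 100 mm, then a round steel shaft 7 mm thick, 110 mm long. Origin where shaft meets handle, on the axis; +x to the blade (handle x = -100 to 0 mm). About 100 g, balances at x = -35 mm. Handle on one wall, shaft on the opposite one: blade end dips 5 degrees.
- blade_tip (a point): Tip of the long screwdriver's blade, 110 mm from its origin along its +x.
- pot: Loose, heavy (0.6 kg), empty round steel tool pot, 72 mm outside diameter, 100 mm high, wall 4 mm (64 mm clear inside), floor 6 mm thick. Origin at the centre of its underside, z up. A screwdriver let go in it leans on the rim by up to 33 degrees, which is fine. Pot and dock stand on opposite sides of the plate; which is left and which right changes.
- dock: Black plastic charging dock for the torch, fixed to the table: foot 84 mm square and 18 mm high, in its middle an upright round socket, 52 mm outside, 42 mm inside diameter, rim 55 mm above the table, floor 10 mm above the table. Origin at the centre of its underside, z up.
- torch: Torch standing lens down in the dock's socket, loose, drawn straight up: black head 36 mm in diameter, 34 mm long, tapering to a round aluminium body 27 mm in diameter from 46 to 148 mm; 150 mm long, about 170 g, balances 65 mm from the lens. Origin at the centre of the lens; +z runs from lens to tail, light leaves along -z. In the dock the lens is 10 mm and the tail 160 mm above the table.
- torch_tail (a point): Centre of the torch's tail end, 150 mm from the lens along +z.
- plate: Fixed aluminium plate under the unit, 175 mm (its x) by 210 mm (its y), 8 mm thick; its x axis points roughly to the robot's left. A clamp block 20 mm (x) by 16 mm (y), 38 mm high above the table (screw head to 44 mm), stands 86 mm from the middle at either y end. Origin at the centre of its underside.
- unit: The opened control unit, clamped in the middle of the plate: open aluminium tray 126 (x) by 156 mm (y), walls 4 mm, rim 38 mm above the table, black plug block on its +x side (robot's left) out to x = 86 mm. Inside, a green circuit board, face 17 mm above the table, parts on it up to 6 mm higher, screw posts in the four corners up to 36 mm above the table. Origin at the centre of its underside.
- chip (a point): Centre of the upper face of the big square black chip (36 mm square) in the middle of the circuit board, 20 mm above the table.
- can: Bystander: upright drinks can, 58 mm in diameter, 145 mm high. Origin under its centre.
- cover: Bystander: the unit's aluminium cover, 126 by 156 by 14 mm, lying flat. Origin under its centre.
- tape: Bystander: roll of black tape lying flat, 80 mm in diameter, 19 mm high. Origin under its centre.
- stubby: Bystander: short screwdriver lying on the table, handle 55 mm, shaft 50 mm, 27 mm thick. Origin where the shaft leaves the handle.
- pliers: Bystander: pliers with blue handles lying flat, 170 mm long, 12 mm high. Origin at the pivot.
- screw_tray: Bystander: small steel tray with screws, 80 by 60 by 18 mm. Origin under its centre.
- multimeter: Bystander: black multimeter lying flat, 130 by 70 by 40 mm. Origin under its centre.
Things that resemble listed ones, but are neither listed nor needed, are in the scene too. What is shaped like the dock but pink or turquoise is not meant.

How it is judged (in metres and radians):
On the way, in this order (a step that is already met when the one before it is completed fails the run):
1. the long screwdriver stands blade down in the pot, let go and at rest (z of blade_tip in the frame of pot below 0.03 m and horizontal distance between blade_tip and pot below 0.034 m and angle between screwdriver's own x axis and vertical above 2.45 rad and angle between pot's own z axis and vertical below 0.1 rad and contact force between the fingers and screwdriver below 0.1 N and linear speed of screwdriver below 0.05 m/s), for 0.3 s.
2. the torch is drawn out of the dock, held by the fingers, its lens clear above the socket (height (world z) of torch above 0.075 m and contact force between the fingers and torch above 1 N and contact force between torch and dock below 0.1 N and contact force between torch and plate below 0.1 N and contact force between torch and pot below 0.1 N and contact force between torch and screwdriver below 0.1 N), for 0.2 s.
At the end, for the whole second after the job is handed in: Screwdriver blade down in the upright pot, tip within 30 mm of the table, within 40 degrees of upright, released, at rest. Torch at rest, carried by the fingers alone, lens down, 29 to 61 degrees off upright, 90 to 220 mm from the chip, chip within 30 mm of the beam axis (each cross direction) (all of step 1 and contact force between the fingers and torch above 1 N and contact force between torch and dock below 0.1 N and contact force between torch and plate below 0.1 N and contact force between torch and pot below 0.1 N and contact force between torch and screwdriver below 0.1 N and angle between torch's own z axis and vertical between 0.5 and 1.08 rad and x of chip in the frame of torch between -0.03 and 0.03 m and y of chip in the frame of torch between -0.03 and 0.03 m and distance between chip and torch between 0.09 and 0.22 m and z of chip in the frame of torch below -0.08 m and height (world z) of torch above 0.07 m and height (world z) of torch_tail above 0.12 m and linear speed of torch below 0.04 m/s and angular speed of torch below 0.3 rad/s); the arm keeps its last pose, push and grip.
It fails at once if the torch touches the control unit (contact force between torch and unit above 0.5 N).
It fails at once if the pot is tipped over (angle between pot's own z axis and vertical above 0.5 rad).
It fails at once if a bystander (can, cover, tape, stubby screwdriver, pliers, screw tray, multimeter) is moved by more than 30 mm (distance of any of can, cover, tape, stubby, pliers, screw_tray, multimeter from where it was at the start of the episode above 0.03 m).
It also fails if it takes over 51 s, if anything falls off the work surface, if the arm or the gripper's body presses on something with over 40 N, if the wrist force passes 120 N, or if a joint passes its speed limit or range.

## Working session

There is one attempt and no reset: what is moved stays moved. The work goes in short steps, Python scripts to look and compute and a tool call to move; the robot and the scene stay as the last step left them, time stands still between calls to the robot, and variables do not carry over. Pictures are saved under pics/ and viewed, at most 12 in all, crops included, and the job is handed in when it is done.

Besides the shell and the picture viewer there is one more tool, called by a JSON object that holds its "op" and its "data", one argument or row to a line. move_arm: Moves the arm, as the interface text tells. Its arguments: {"type":"object","properties":{"commands":{"type":"array","items":{"type":"array","items":{"type":"number","minimum":-1,"maximum":1}}}},"required":["commands"]}

```bash
mkdir -p pics
cat > h.py <<'E'
import numpy as np, cv2
from rig import env, get_image
def cam(name):
    s=env.sense(); d=get_image(name); im=np.array(d["pixels"])
    f=240/np.tan(np.radians(d["fov_y"])/2)
    if name=="wrist":
        M=np.array(d["mount"]); Rt=np.array(s["tcp_rot"]); p=np.array(s["tool_pos"])
        Rwc=Rt@M[:3,:3]; c=Rt@M[:3,3]+p
    else:
        R=np.array(d["R"]); Rwc=R.T; c=-R.T@np.array(d["t"])
    return im,(f,d["cx"],d["cy"],Rwc,c)
def ray(C,u,v):
    f,cx,cy,R,c=C; w=R@np.array([(u-cx)/f,(v-cy)/f,1]); return c,w/np.linalg.norm(w)
def onz(C,u,v,z):
    c,w=ray(C,u,v); return c+w*(z-c[2])/w[2]
def proj(C,X):
    f,cx,cy,R,c=C; q=R.T@(np.array(X)-c); return cx+f*q[0]/q[2],cy+f*q[1]/q[2]
def two(C1,p1,C2,p2):
    a,u=ray(C1,*p1); b,v=ray(C2,*p2)
    s=np.linalg.lstsq(np.c_[u,-v],b-a,rcond=None)[0]
    P,Q=a+s[0]*u,b+s[1]*v; return (P+Q)/2,np.linalg.norm(P-Q)
E
python3 - <<'E'
from h import *
import pickle
D={}
for n in("top","side"):
    im,C=cam(n); cv2.imwrite(f"pics/{n}0.png",im); D[n]=(im,C); print(n,C[0],C[1],C[2],C[4].round(),C[3].round(2).tolist())
pickle.dump(D,open("d0.pkl","wb"))
s=env.sense(); print(env.tips_ahead,s["tool_pos"],np.array(s["tcp_rot"]).round(3).tolist(),s["gripper_width"],s["t"])
E
```

```text
top 495.8803543598766 318.1721099512135 238.73185145552694 [ 393.  -54. 1262.] [[-0.03, -0.99, 0.16], [-1.0, 0.02, -0.01], [0.01, -0.16, -0.99]]
side 520.2985269253542 323.81625533260075 235.80373849526015 [202. 789. 834.] [[-0.92, -0.21, 0.32], [-0.38, 0.56, -0.74], [-0.02, -0.8, -0.6]]
17.0 [ 237.32314437 -523.02524519  247.21470865] [[0.911, 0.413, -0.001], [0.413, -0.911, 0.002], [0.0, -0.002, -1.0]] 84.86128983543223 0.1
```

View pics/top0.png

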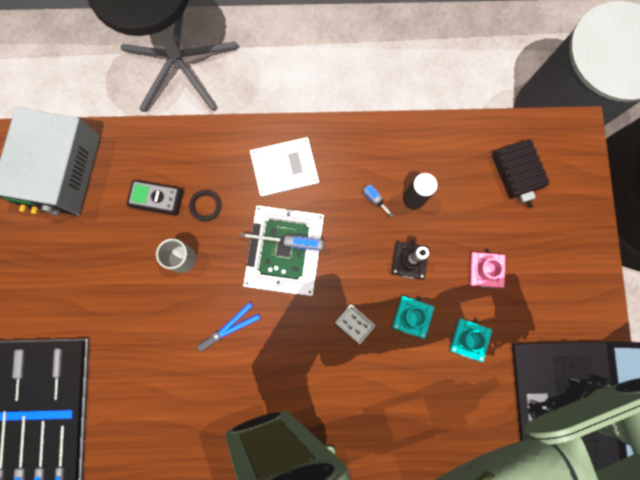

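View pics/side0.png

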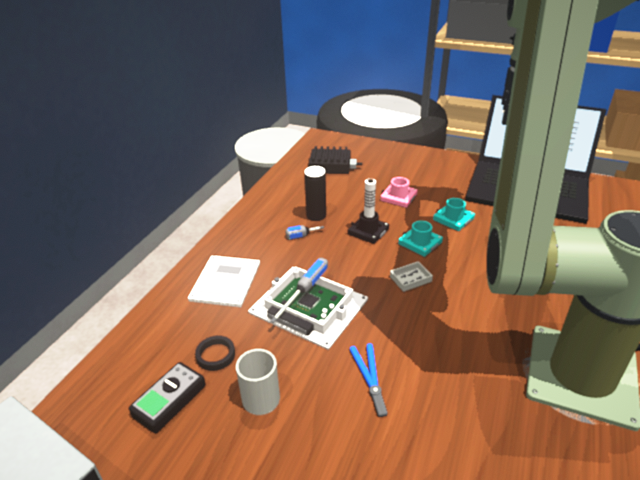

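Top view: the long screwdriver has its handle at (302,243) and tip at about (245,235). The pot is at (176,255) and the torch tail at (422,253) in the black dock at (410,262). Dock-like things are pink (489,269), turquoise (413,316) and turquoise (472,340). The black one at (410,262) fits, since it is black and holds the torch. The small blue-handled driver at (377,197) is the stubby one. I'll confirm in a crop.

Run:
```python
from h import *
import pickle
D=pickle.load(open("d0.pkl","rb")); im,C=D["top"]; si,S=D["side"]
a=cv2.resize(im[200:300,150:350],None,fx=4,fy=4,interpolation=cv2.INTER_CUBIC)
b=cv2.resize(im[225:295,380:440],None,fx=2.8,fy=2.8,interpolation=cv2.INTER_CUBIC)
c=cv2.resize(si[170:250,330:410],None,fx=2.4,fy=2.4,interpolation=cv2.INTER_CUBIC)
o=np.zeros((600,800,3),np.uint8); o[:400]=a; o[400:400+b.shape[0],:b.shape[1]]=b; o[400:400+c.shape[0],300:300+c.shape[1]]=c
cv2.imwrite("pics/crop.png",o)
hsv=cv2.cvtColor(im,cv2.COLOR_BGR2HSV)
def cnts(m,r):
    x0,y0,x1,y1=r; k=np.zeros_like(m); k[y0:y1,x0:x1]=m[y0:y1,x0:x1]
    cs=cv2.findContours(k,cv2.RETR_EXTERNAL,cv2.CHAIN_APPROX_NONE)[0]; return sorted(cs,key=cv2.contourArea)[::-1]
blue=cv2.inRange(hsv,(100,100,60),(125,255,255))
h=cnts(blue,(270,220,340,260))[0]; print("blue handle",cv2.minAreaRect(h))
notw=cv2.inRange(hsv,(0,0,60),(179,90,255))
p=cnts(notw,(145,225,210,285))[0]; print("pot blob",cv2.minEnclosingCircle(p),cv2.contourArea(p))
w=cnts(cv2.inRange(hsv,(0,0,170),(179,60,255)),(235,195,335,305))[0]; r=cv2.minAreaRect(w);bx=cv2.boxPoints(r);print("plate",r,[onz(C,*q,8).round().tolist() for q in bx],onz(C,*r[0],8).round(1))
g=cnts(cv2.inRange(hsv,(0,0,120),(179,70,255)),(405,235,440,275))[0]; print("tail",cv2.minEnclosingCircle(g))
k=cnts(cv2.inRange(hsv,(0,0,0),(179,255,50)),(380,230,440,290))[0]; print("dock",cv2.minAreaRect(k))
```

```text
blue handle ((305.03497314453125, 241.73800659179688), (24.582448959350586, 6.608185768127441), 7.594643592834473)
pot blob ((175.6868133544922, 255.09339904785156), 20.36429214477539) 995.0
plate ((281.7426452636719, 249.84034729003906), (77.05496978759766, 83.07756805419922), 7.666804790496826) [[483.0, 135.0, 8.0], [696.0, 106.0, 8.0], [664.0, -91.0, 8.0], [453.0, -57.0, 8.0]] [572.4  23.3   8. ]
tail ((422.1712341308594, 252.74658203125), 7.5170512199401855)
dock ((404.10003662109375, 262.7000427246094), (19.230182647705078, 6.7082037925720215), 63.43495178222656)
```

View pics/crop.png

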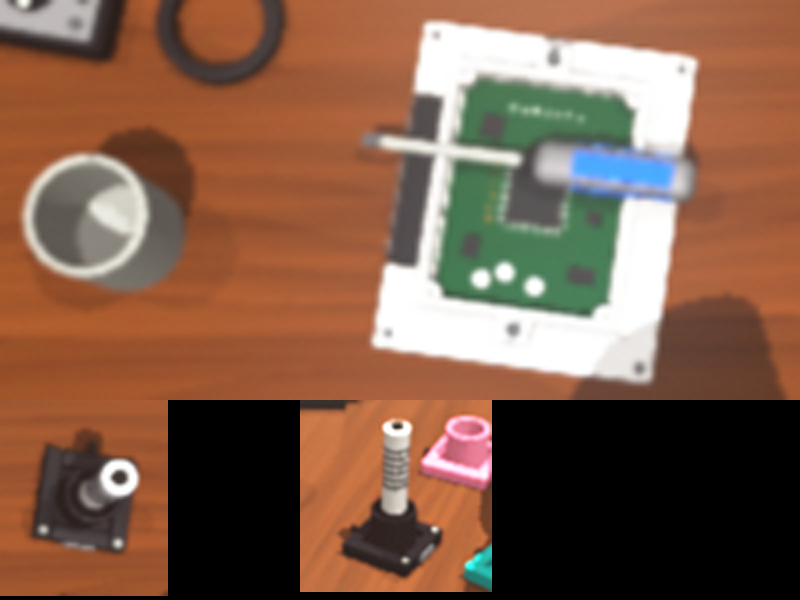

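Crop: the pot rim centre is at top pixel (171.5,253.8). The screwdriver's tip is at (241.3,234.8), its handle starts at (284,240) and ends at (323,245). The torch stands in the black dock, with its tail at (422.1,252.6), so these are the right objects.

Run:
```python
from h import *
import pickle
D=pickle.load(open("d0.pkl","rb")); im,C=D["top"]; si,S=D["side"]
P=lambda a,b:(150+a/4,200+b/4)
pc=[onz(C,*P(*q),8) for q in((424,22),(695,58),(650,382),(374,346))]
print("plate",np.mean(pc,0).round(1),[np.linalg.norm(pc[i]-pc[i-3]).round() for i in range(4)])
ex=pc[0]+pc[3]-pc[1]-pc[2]; print("plate x yaw deg",np.degrees(np.arctan2(ex[1],ex[0])))
print("pot",onz(C,*P(86,215),100).round(1))
t=onz(C,*P(365,139),37);j=onz(C,*P(537,160),46.5);e=onz(C,*P(692,180),55)
print("tip,j,end",t.round(1),j.round(1),e.round(1),np.linalg.norm(t-j),np.linalg.norm(j-e),"yaw",np.degrees(np.arctan2(*(t-e)[1::-1])))
Q=lambda a,b:(380+a/2.8,225+b/2.8)
print("tail",onz(C,*Q(118,77),160).round(1),"dock",onz(C,*Q(84,98),18).round(1))
sq=lambda a,b:(330+a/2.4,170+b/2.4)
print("tail 2view",two(C,Q(118,77),S,sq(98,27)))
s=env.sense();print(s["tool_pos"].round(1) if hasattr(s["tool_pos"],"round") else s["tool_pos"])
```

```text
plate [572.   17.6   8. ] [np.float64(177.0), np.float64(210.0), np.float64(175.0), np.float64(211.0)]
plate x yaw deg 81.04375065661141
pot [556.2 277.4 100. ]
tip,j,end [608.8 122.3  37. ] [591.4  14.4  46.5] [575.2 -81.2  55. ] 109.70822077569355 97.34423756238533 yaw 80.62399948113924
tail [ 537. -301.  160.] dock [ 537.1 -301.    18. ]
tail 2view (array([ 537.15865941, -302.04262624,  155.79177808]), np.float64(0.70253012108534))
[ 237.3 -523.   247.2]
```

{"op": "move_arm", "data": {
  "commands": [
    [0.0213,0.0284,0,0,0,0.245,0.4],
    [0.0213,0.0284,0,0,0,0.245,0.4],
    [0.0213,0.0284,0,0,0,0.245,0.4],
    [0.0213,0.0284,0,0,0,0.245,0.4],
    [0.0213,0.0284,0,0,0,0.245,0.4],
    [0.0213,0.0284,0,0,0,0.245,0.4],
    [0.0213,0.0284,0,0,0,0.245,0.4],
    [0.0213,0.0284,0,0,0,0.245,0.4]
  ]
}}

```text
t: 0.77
tool_pos: [408.4, -294.7, 247.9]
tcp_rot: [[0.158, 0.987, -0.0], [0.987, -0.158, 0.001], [0.0, -0.001, -1.0]]
contact_force: [0.3, -0.0, -0.3]
gripper_width: 51.3
grip_force: 0.0
```

{"op": "move_arm", "data": {
  "commands": [
    [0.0213,0.0284,-0.012,0.129,-0.021,0,0.4],
    [0.0213,0.0284,-0.012,0.129,-0.021,0,0.4],
    [0.0213,0.0284,-0.012,0.129,-0.021,0,0.4],
    [0.0213,0.0284,-0.012,0.129,-0.021,0,0.4],
    [0.0213,0.0284,-0.012,0.129,-0.021,0,0.4],
    [0.0213,0.0284,-0.012,0.129,-0.021,0,0.4],
    [0.0213,0.0284,-0.012,0.129,-0.021,0,0.4],
    [0.0213,0.0284,-0.012,0.129,-0.021,0,0.4]
  ]
}}

```text
t: 1.43
tool_pos: [579.1, -67.8, 151.5]
tcp_rot: [[0.143, 0.986, 0.08], [0.853, -0.164, 0.495], [0.502, -0.002, -0.865]]
contact_force: [0.8, -0.8, 0.5]
gripper_width: 51.7
grip_force: 0.0
```

Run:
```python
from h import *
im,C=cam("wrist"); cv2.imwrite("pics/w1.png",im)
import pickle; pickle.dump((im,C),open("w1.pkl","wb"))
s=env.sense(); R=np.array(s["tcp_rot"]); print(np.round(s["tool_pos"],1),R.round(3).tolist(),np.round(s["joint_pos"],2),s["gripper_width"],s["t"])
for X in([608.8,122.3,37],[591.4,14.4,46.5],[575.2,-81.2,55],[572,17.6,20]): print(proj(C,X))
```

```text
[579.3 -63.5 147.7] [[0.144, 0.987, 0.076], [0.849, -0.163, 0.502], [0.508, -0.007, -0.861]] [-0.51  0.4   1.61  0.51  1.37 -0.51] 51.44056563943478 1.4833
(np.float64(316.76768806496875), np.float64(70.58938988916171))
(np.float64(317.22147235816044), np.float64(209.30268128047283))
(np.float64(316.3813145721722), np.float64(366.6578808955173))
(np.float64(289.77377792822875), np.float64(220.95544706578903))
```

View pics/w1.png

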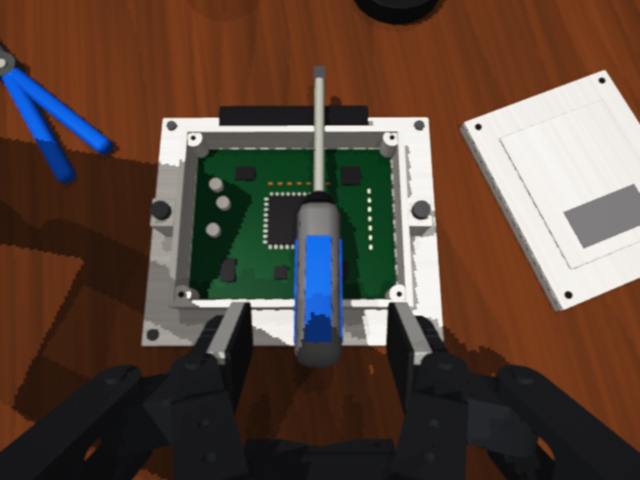

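Wrist view: the screwdriver tip is at (320,68), the handle start at (318,200) and its end at (319,366). My projections agree within 3 px and the fingers straddle it squarely, so I'll go down and grip.

{"op": "move_arm", "data": {
  "commands": [
    [0.002,0.011,-0.024,0,0,0,0.4],
    [0.002,0.011,-0.024,0,0,0,0.4],
    [0.002,0.011,-0.024,0,0,0,0.4],
    [0.002,0.0105,-0.022,0,0,0,0.4],
    [0,0,0,0,0,0,0.4],
    [0,0,0,0,0,0,0.4]
  ]
}}

```text
t: 1.98
tool_pos: [584.7, -24.7, 56.8]
tcp_rot: [[0.144, 0.987, 0.076], [0.854, -0.163, 0.494], [0.5, -0.006, -0.866]]
contact_force: [-0.4, -0.5, 0.3]
gripper_width: 51.2
grip_force: 0.0
```

{"op": "move_arm", "data": {
  "commands": [
    [0,0,0,0,0,0,1],
    [0,0,0,0,0,0,1],
    [0,0,0,0,0,0,1],
    [0,0,0,0,0,0,1],
    [0,0,0,0,0,0,1],
    [0,0,0,0,0,0,1]
  ]
}}

```text
t: 2.48
tool_pos: [587.8, -27.0, 60.3]
tcp_rot: [[0.142, 0.986, 0.084], [0.855, -0.165, 0.491], [0.499, 0.002, -0.867]]
contact_force: [-2.0, -2.5, 6.4]
gripper_width: 25.8
grip_force: 60.5
```

{"op": "move_arm", "data": {
  "commands": [
    [0,0,0,0,0,0,0.4],
    [0,0,0,0,0,0,0.4],
    [0,0,0,0,0,0,0.4],
    [0.0005,0.004,-0.008,0,0,0,0.4],
    [0,0,0,0,0,0,0.4],
    [0,0,0,0,0,0,0.4]
  ]
}}

```text
t: 2.98
tool_pos: [585.8, -21.0, 49.1]
tcp_rot: [[0.143, 0.987, 0.078], [0.854, -0.163, 0.494], [0.5, -0.004, -0.866]]
contact_force: [0.1, -0.8, 0.1]
gripper_width: 50.9
grip_force: 0.0
```

Run:
```python
from h import *
s=env.sense(); print(np.round(s["tool_pos"],1),s["contact_force"],s["gripper_width"])
```

```text
[585.8 -21.   49.1] [ 0.0653473  -0.75083828  0.08946669] 50.86312268507105
```

Now it is at handle height (49 mm), so I'll grip and check, then lift a little.

{"op": "move_arm", "data": {
  "commands": [
    [0,0,0,0,0,0,1],
    [0,0,0,0,0,0,1],
    [0,0,0,0,0,0,1],
    [0,0,0,0,0,0,1],
    [0,0,0,0,0,0,1]
  ]
}}

```text
t: 3.4
tool_pos: [586.9, -21.9, 50.3]
tcp_rot: [[0.143, 0.986, 0.081], [0.855, -0.164, 0.493], [0.499, -0.002, -0.866]]
contact_force: [0.1, 0.8, -0.2]
gripper_width: 25.8
grip_force: 59.5
```

{"op": "move_arm", "data": {
  "commands": [
    [0,0,0.02,0,0,0,1],
    [0,0,0.03,0,0,0,1],
    [0,0,0.04,0,0,0,1],
    [0,0,0.04,0,0,0,1],
    [0,0,0.04,0,0,0,1],
    [0,0,0,0,0,0,1]
  ]
}}

```text
t: 3.9
tool_pos: [591.6, -23.3, 230.2]
tcp_rot: [[0.135, 0.986, 0.095], [0.857, -0.164, 0.488], [0.497, 0.015, -0.868]]
contact_force: [2.3, -1.0, 0.1]
gripper_width: 26.1
grip_force: 59.6
```

Run:
```python
from h import *
im,C=cam("wrist"); 
si,S=cam("side"); o=np.hstack([cv2.resize(im,(400,300)),cv2.resize(si,(400,300))]); cv2.imwrite("pics/w2.png",o)
s=env.sense(); print(np.round(s["tool_pos"],1),np.round(s["contact_force"],1),np.round(s["joint_pos"],2),s["gripper_width"],s["grip_force"])
```

```text
[588.  -22.5 222.8] [-0.2  0.6 -1.1] [-0.44  0.29  1.58  0.5   1.44 -0.38] 26.40059876215488 59.5755136013031
```

View pics/w2.png

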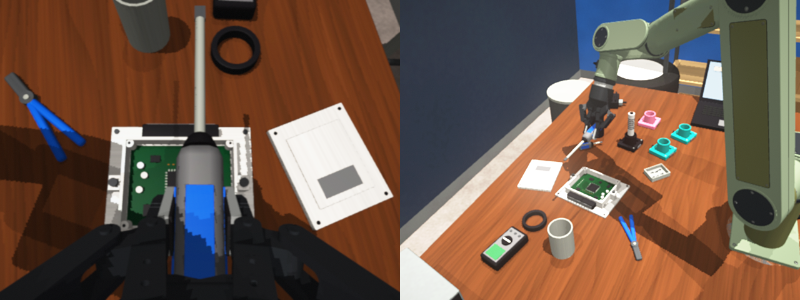

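The screwdriver is held: tip at full-res wrist pixel (320,13), handle front at about (320,220). Next I swing the blade down and travel to above the pot.

{"op": "move_arm", "data": {
  "commands": [
    [-0.002,0.01,0.012,-0.241,0.04,0,1],
    [-0.002,0.02,0.012,-0.241,0.04,0,1],
    [-0.002,0.02,0.012,-0.241,0.04,0,1],
    [-0.002,0.02,0.012,-0.241,0.04,0,1],
    [-0.002,0.02,0.012,-0.241,0.04,0,1],
    [-0.002,0.02,0.012,-0.241,0.04,0,1],
    [-0.002,0.02,0.012,-0.241,0.04,0,1],
    [-0.002,0.02,0.012,-0.241,0.04,0,1]
  ]
}}

```text
t: 4.67
tool_pos: [569.8, 129.4, 315.6]
tcp_rot: [[0.147, 0.986, -0.075], [0.883, -0.165, -0.439], [-0.445, -0.002, -0.895]]
contact_force: [-0.4, 0.3, -0.3]
gripper_width: 26.2
grip_force: 59.4
```

{"op": "move_arm", "data": {
  "commands": [
    [-0.002,0.02,0,-0.241,0.04,0,1],
    [-0.002,0.02,0,-0.241,0.04,0,1],
    [-0.002,0.02,0,0,0,0.233,1],
    [-0.002,0.02,0,0,0,0.233,1],
    [-0.002,0.02,0,0,0,0.233,1],
    [-0.002,0.02,0,0,0,0.233,1],
    [-0.002,0.01,0,0,0,0.233,1],
    [0,0,0,0,0,0.233,1]
  ]
}}

```text
t: 5.33
tool_pos: [555.3, 260.8, 312.2]
tcp_rot: [[-0.4, 0.856, 0.327], [0.654, 0.516, -0.553], [-0.642, -0.007, -0.766]]
contact_force: [0.2, -0.8, -0.3]
gripper_width: 26.2
grip_force: 59.5
```

{"op": "move_arm", "data": {
  "commands": [
    [0,0,0,0,0,0,1],
    [0,0,0,0,0,0,1]
  ]
}}

```text
t: 5.5
tool_pos: [555.3, 257.7, 313.9]
tcp_rot: [[-0.39, 0.862, 0.322], [0.659, 0.506, -0.557], [-0.643, -0.005, -0.766]]
contact_force: [-0.4, -0.2, -0.1]
gripper_width: 26.5
grip_force: 59.5
```

Run:
```python
from h import *
im,C=cam("wrist"); cv2.imwrite("pics/w3.png",im); si,S=cam("side"); ti,T=cam("top"); 
import pickle; pickle.dump((im,C,si,S,ti,T),open("w3.pkl","wb"))
s=env.sense(); R=np.array(s["tcp_rot"]);p=np.array(s["tool_pos"]); print(p.round(1),R.round(3).tolist(),np.round(s["contact_force"],1),np.round(s["joint_pos"],2),s["gripper_width"],s["grip_force"])
b=R@[.82,0,.573]; tip=p+R@[146.5*.82,0,146.5*.573]; print("tip est",tip.round(1),"b",b.round(3))
pw,ps,pt=proj(C,tip),proj(S,tip),proj(T,tip); print(pw,ps,pt)
def crop(i,q,h=60,w=80,k=5):
    x=int(np.clip(q[0]-w/2,0,640-w));y=int(np.clip(q[1]-h/2,0,480-h)); print("crop origin",x,y,k); return cv2.resize(i[y:y+h,x:x+w],None,fx=k,fy=k,interpolation=cv2.INTER_CUBIC)
o=np.zeros((600,800,3),np.uint8)
o[:300,:400]=cv2.resize(im,(400,300)); o[:300,400:]=crop(ti,pt); o[300:,400:]=crop(si,ps,100,133,3)[:300,:399] if 0 else cv2.resize(crop(si,ps,150,200,2),(400,300)); o[300:,:400]=cv2.resize(crop(ti,pt,150,200,2),(400,300))
cv2.imwrite("pics/c3.png",o)
```

```text
[557.4 257.7 315.5] [[-0.388, 0.863, 0.324], [0.66, 0.506, -0.556], [-0.643, -0.002, -0.766]] [-0.4 -0.3 -0.1] [ 0.61  0.32  1.41 -0.7   1.5   0.16] 26.607234605140036 59.507208466529846
tip est [538.  290.4 173.9] b [-0.132  0.223 -0.966]
(np.float64(323.12259352079167), np.float64(21.33041720217102)) (np.float64(259.0593896121313), np.float64(342.80148176219143)) (np.float64(155.9181575468951), np.float64(257.6586217961517))
crop origin 115 227 5
crop origin 159 267 2
crop origin 55 182 2
```

View pics/c3.png

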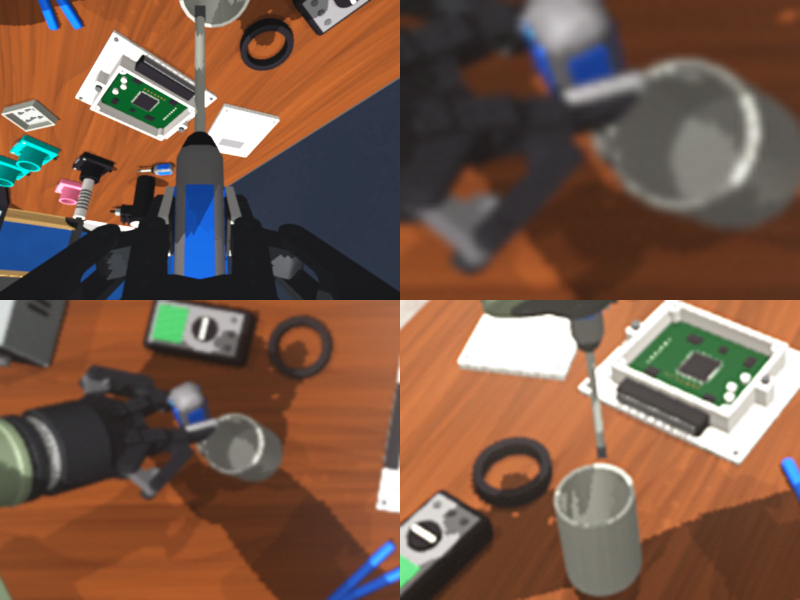

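The tip in the side view at (259.5,345.5) agrees with the estimate (538,290,174). I'll shift it over the pot and lower.

{"op": "move_arm", "data": {
  "commands": [
    [0.012,-0.002,-0.01,0,0,0,1],
    [0,0,-0.02,0,0,0,1],
    [0,0,-0.02,0,0,0,1],
    [0,0,-0.02,0,0,0,1],
    [0,0,-0.02,0,0,0,1],
    [0,0,0,0,0,0,1]
  ]
}}

```text
t: 6.15
tool_pos: [567.4, 254.2, 219.7]
tcp_rot: [[-0.394, 0.863, 0.318], [0.658, 0.506, -0.558], [-0.642, -0.011, -0.766]]
contact_force: [-0.7, -1.2, -2.4]
gripper_width: 26.1
grip_force: 59.5
```

{"op": "move_arm", "data": {
  "commands": [
    [0,0,-0.02,0,0,0,1],
    [0,0,-0.02,0,0,0,1],
    [0,0,-0.015,0,0,0,1],
    [0,0,-0.012,0,0,0,1],
    [0,0,0,0,0,0,1],
    [0,0,0,0,0,0,1]
  ]
}}

```text
t: 6.65
tool_pos: [569.0, 255.9, 158.8]
tcp_rot: [[-0.39, 0.862, 0.326], [0.659, 0.508, -0.555], [-0.644, -0.002, -0.765]]
contact_force: [0.8, 1.1, -0.8]
gripper_width: 26.4
grip_force: 59.5
```

Run:
```python
from h import *
si,S=cam("side")
s=env.sense(); R=np.array(s["tcp_rot"]);p=np.array(s["tool_pos"]); print(p.round(1),np.round(s["contact_force"],1),np.round(s["joint_pos"],2))
tip=p+R@[146.5*.82,0,146.5*.573]; print("tip est",tip.round(1), tip+R@[-82,0,-57.3])
cv2.imwrite("pics/s4.png",cv2.resize(si[250:450,150:350],None,fx=3,fy=3))
```

```text
[569.5 256.3 160. ] [ 0.8  0.5 -1.2] [ 0.59  0.49  1.52 -0.74  1.28  0.33]
tip est [550.3 289.   18.4] [563.38470243 266.70959641 115.05020682]
```

View pics/s4.png

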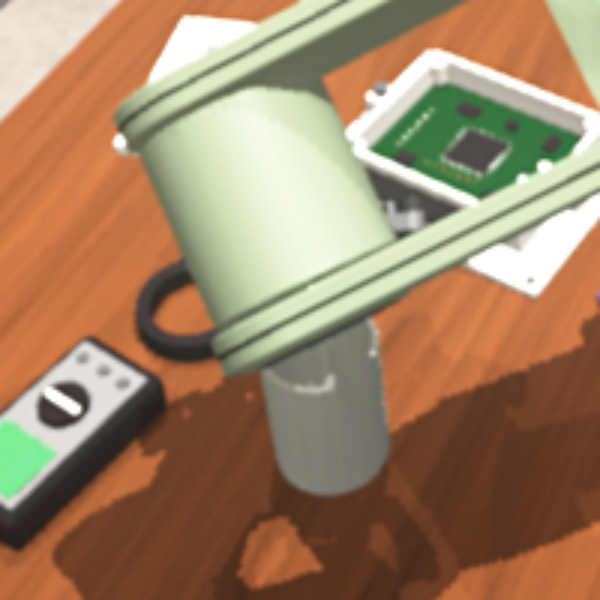

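The pot is upright and there is no contact force, with the tip estimate 18 mm above the table inside the pot. I'll lower 4 mm, release and withdraw along the tool axis.

{"op": "move_arm", "data": {
  "commands": [
    [0,0,-0.004,0,0,0,1],
    [0,0,0,0,0,0,0.3],
    [0,0,0,0,0,0,0.3],
    [0,0,0,0,0,0,0.2],
    [0,0,0,0,0,0,0.2],
    [-0.003,0.006,0.008,0,0,0,0.2],
    [-0.007,0.011,0.015,0,0,0,0.2],
    [-0.01,0.017,0.023,0,0,0,0.2]
  ]
}}

```text
t: 7.37
tool_pos: [547.5, 288.9, 199.9]
tcp_rot: [[-0.39, 0.863, 0.322], [0.658, 0.506, -0.557], [-0.644, -0.006, -0.765]]
contact_force: [0.6, 0.9, -0.5]
gripper_width: 68.3
grip_force: 0.0
```

{"op": "move_arm", "data": {
  "commands": [
    [-0.01,0.017,0.023,0,0,0,0.2],
    [-0.01,0.017,0.023,0,0,0,0.2],
    [-0.01,0.017,0.023,0,0,0,0.2],
    [-0.01,0.01,0.035,0,0,0,0.2],
    [-0.015,0,0.035,0,0,0,0.2],
    [-0.02,0,0.025,0,0,0,0.2]
  ]
}}

```text
t: 7.87
tool_pos: [473.8, 352.4, 369.6]
tcp_rot: [[-0.387, 0.861, 0.33], [0.661, 0.508, -0.552], [-0.643, 0.004, -0.766]]
contact_force: [0.6, 0.0, 1.4]
gripper_width: 68.3
grip_force: 0.0
```

Run:
```python
from h import *
si,S=cam("side"); ti,T=cam("top")
s=env.sense(); R=np.array(s["tcp_rot"]);p=np.array(s["tool_pos"]); print(p.round(1),R.round(3).tolist(),np.round(s["contact_force"],1),np.round(s["joint_pos"],2),s["t"],s["gripper_width"])
cv2.imwrite("pics/s5.png",np.hstack([cv2.resize(si[250:450,150:350],(400,400)),cv2.resize(ti[200:300,100:200],(400,400))]))
```

```text
[473.  353.7 373.3] [[-0.385, 0.86, 0.335], [0.664, 0.51, -0.547], [-0.641, 0.012, -0.767]] [1.6 0.2 0.5] [ 0.81  0.3   1.31 -0.68  1.71  0.25] 7.9667 68.43157466179865
```

View pics/s5.png

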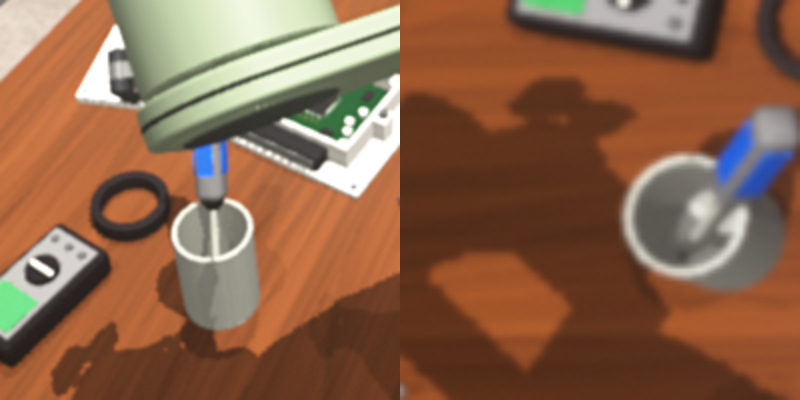

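The screwdriver stands in the pot leaning on the rim, let go, with the pot upright. Now to the torch.

{"op": "move_arm", "data": {
  "commands": [
    [0.003,-0.036,0,0.2,0.119,0,0.2],
    [0.003,-0.036,0,0.2,0.119,0,0.2],
    [0.003,-0.036,0,0.2,0.119,0,0.2],
    [0.003,-0.036,0,0.2,0.119,0,0.2],
    [0.003,-0.036,0,0.2,0.119,0,0.1],
    [0.003,-0.036,0,0.2,0.119,0,0],
    [0.003,-0.036,0,0,0,-0.2136,0],
    [0.003,-0.036,0,0,0,-0.2136,0]
  ]
}}

```text
t: 8.63
tool_pos: [497.8, 59.9, 365.1]
tcp_rot: [[-0.307, 0.952, -0.003], [0.952, 0.307, -0.001], [-0.0, -0.003, -1.0]]
contact_force: [0.5, -0.5, -0.3]
gripper_width: 85.0
grip_force: 0.0
```

{"op": "move_arm", "data": {
  "commands": [
    [0.004,-0.036,0,0,0,-0.2136,0],
    [0.004,-0.036,0,0,0,-0.2136,0],
    [0.004,-0.036,0,0,0,-0.2136,0],
    [0.004,-0.036,0,0,0,0,0],
    [0.004,-0.036,0,0,0,0,0],
    [0.004,-0.036,-0.02,0,0,0,0],
    [0.004,-0.036,-0.02,0,0,0,0],
    [0.004,-0.036,-0.02,0,0,0,0]
  ]
}}

```text
t: 9.3
tool_pos: [529.7, -226.6, 304.6]
tcp_rot: [[0.0, 1.0, -0.002], [1.0, -0.0, -0.001], [-0.001, -0.002, -1.0]]
contact_force: [0.4, -0.1, -0.5]
gripper_width: 85.6
grip_force: 0.0
```

{"op": "move_arm", "data": {
  "commands": [
    [0.004,-0.03,-0.02,0,0,0,0],
    [0,0,0,0,0,0,0],
    [0,0,0,0,0,0,0]
  ]
}}

```text
t: 9.55
tool_pos: [532.4, -255.6, 282.3]
tcp_rot: [[0.003, 1.0, -0.008], [1.0, -0.003, 0.003], [0.003, -0.008, -1.0]]
contact_force: [1.1, 0.2, 0.3]
gripper_width: 85.3
grip_force: 0.0
```

Run:
```python
from h import *
im,C=cam("wrist"); cv2.imwrite("pics/w6.png",im)
si,S=cam("side"); ti,T=cam("top"); cv2.imwrite("pics/s6.png",si)
s=env.sense(); R=np.array(s["tcp_rot"]);p=np.array(s["tool_pos"]); print(p.round(1),R.round(3).tolist(),np.round(s["joint_pos"],2),s["t"],s["gripper_width"])
W=np.array([[0,1,0],[1,0,0],[0,0,-1]]).astype(float)
print("rotvec units",cv2.Rodrigues(W@R.T)[0].ravel()/.5)
print(proj(C,[537,-301,160]),proj(C,[537,-301,55]))
```

```text
[ 534.2 -253.9  286.3] [[-0.001, 1.0, -0.002], [1.0, 0.001, -0.001], [-0.001, -0.002, -1.0]] [-0.59  0.22  1.45 -0.    1.48 -0.59] 9.7 85.15385386192783
rotvec units [ 0.00182832 -0.00330739 -0.00239007]
(np.float64(327.1018515951025), np.float64(308.39535776215695)) (np.float64(325.8029633867008), np.float64(257.88696715274375))
```

View pics/w6.png

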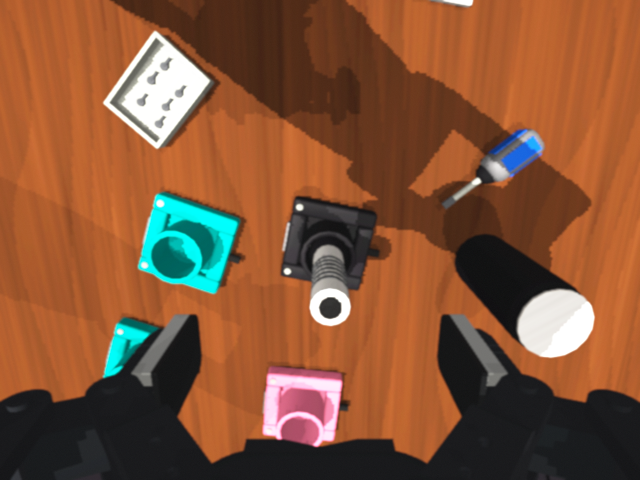

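Wrist view: the torch tail is at (330,307), within 3 px of the projection, in the black dock; turquoise is at (180,250) and pink at (303,405). I'll go over it and down.

{"op": "move_arm", "data": {
  "commands": [
    [0.002,-0.024,0,0,0,0,0],
    [0.002,-0.023,-0.01,0,0,0,0],
    [0,0,-0.03,0,0,0,0],
    [0,0,-0.04,0,0,0,0],
    [0,0,-0.035,0,0,0,0],
    [0,0,-0.03,0,0,0,0],
    [0,0,-0.017,0,0,0,0],
    [0,0,0,0,0,0,0]
  ]
}}

```text
t: 10.37
tool_pos: [535.7, -298.3, 119.4]
tcp_rot: [[-0.002, 1.0, -0.009], [1.0, 0.002, 0.005], [0.005, -0.009, -1.0]]
contact_force: [-0.2, 0.6, -1.0]
gripper_width: 85.6
grip_force: 0.0
```

{"op": "move_arm", "data": {
  "commands": [
    [0,0,0,0,0,0,0.3],
    [0,0,0,0,0,0,0.6],
    [0,0,0,0,0,0,1],
    [0,0,0,0,0,0,1],
    [0,0,0,0,0,0,1],
    [0,0,0,0,0,0,1],
    [0,0,0,0,0,0,1],
    [0,0,0,0,0,0,1]
  ]
}}

```text
t: 11.03
tool_pos: [538.9, -302.6, 125.4]
tcp_rot: [[-0.0, 1.0, -0.0], [1.0, 0.0, -0.003], [-0.003, -0.0, -1.0]]
contact_force: [0.2, -0.2, 6.2]
gripper_width: 24.8
grip_force: 59.1
```

{"op": "move_arm", "data": {
  "commands": [
    [0,0,0.01,0,0,0,1],
    [0,0,0.015,0,0,0,1],
    [0,0,0.02,0,0,0,1],
    [0,0,0.025,0,0,0,1],
    [0,0,0.03,0,0,0,1],
    [0,0,0.03,0,0,0,1],
    [0,0,0.02,0,0,0,1],
    [0,0,0,0,0,0,1]
  ]
}}

```text
t: 11.7
tool_pos: [540.0, -303.4, 279.6]
tcp_rot: [[-0.0, 1.0, 0.006], [1.0, 0.0, -0.007], [-0.007, 0.006, -1.0]]
contact_force: [0.8, -0.2, -1.0]
gripper_width: 24.7
grip_force: 59.6
```

{"op": "move_arm", "data": {
  "commands": [
    [0,0,0,0,0,0,1],
    [0,0,0,0,0,0,1],
    [0,0,0,0,0,0,1]
  ]
}}

```text
t: 11.95
tool_pos: [536.4, -300.8, 270.0]
tcp_rot: [[-0.0, 1.0, -0.008], [1.0, 0.0, 0.003], [0.003, -0.008, -1.0]]
contact_force: [-0.5, -0.4, -2.1]
gripper_width: 24.7
grip_force: 59.6
```

Run:
```python
from h import *
im,C=cam("wrist"); cv2.imwrite("pics/w7.png",im)
si,S=cam("side"); cv2.imwrite("pics/s7.png",si)
s=env.sense(); R=np.array(s["tcp_rot"]);p=np.array(s["tool_pos"]); print(p.round(1),R.round(3).tolist(),np.round(s["contact_force"],1),np.round(s["joint_pos"],2),s["t"],s["gripper_width"],s["grip_force"])
q=[proj(S,p+R@[0,0,z]) for z in(-38,112)];print(q, proj(C,p+R@[0,0,112]))
o=np.hstack([cv2.resize(im,(400,300)),cv2.resize(si[60:300,250:570],(400,300))]); cv2.imwrite("pics/c7.png",o)
```

```text
[ 536.7 -301.   270.5] [[-0.0, 1.0, -0.007], [1.0, 0.0, 0.002], [0.002, -0.007, -1.0]] [-0.2 -0.6 -2.8] [-0.65  0.28  1.4  -0.    1.46 -0.65] 12.05 24.40364720393607 59.6105682849884
[(np.float64(372.8734174518098), np.float64(125.34687051183143)), (np.float64(371.016656624459), np.float64(180.65663150544944))] (np.float64(319.3161560487673), np.float64(248.28529131103753))
```

View pics/c7.png

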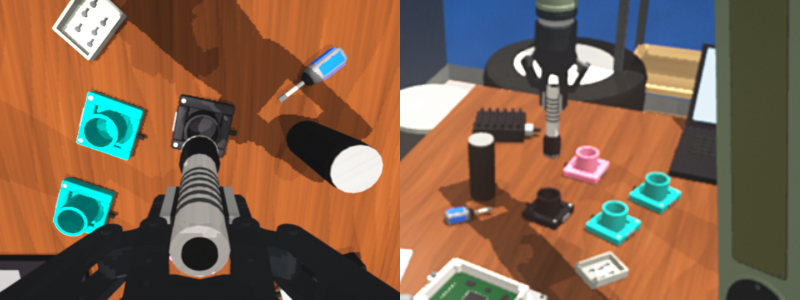

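The torch is out of the dock and held straight: lens at side-view pixel (371,186), dock empty. Now I tilt 45° and move into place.

{"op": "move_arm", "data": {
  "commands": [
    [0.004,0.01,0,0.196,0,0,1],
    [0.004,0.01,0,0.196,0,0,1],
    [0.004,0.01,0,0.196,0,0,1],
    [0.004,0.01,0,0.196,0,0,1],
    [0.004,0.01,0,0.196,0,0,1],
    [0.004,0.01,0,0.196,0,0,1],
    [0.004,0.01,0,0.196,0,0,1],
    [0.004,0.01,0,0.196,0,0,1]
  ]
}}

```text
t: 12.72
tool_pos: [569.9, -222.0, 272.4]
tcp_rot: [[0.001, 1.0, -0.003], [0.706, 0.001, 0.708], [0.708, -0.003, -0.706]]
contact_force: [-0.4, -0.6, -2.2]
gripper_width: 25.1
grip_force: 59.6
```

{"op": "move_arm", "data": {
  "commands": [
    [0.001,0.012,-0.012,0,0,0,1],
    [0.001,0.012,-0.012,0,0,0,1],
    [0.001,0.012,-0.012,0,0,0,1],
    [0,0.01,-0.012,0,0,0,1],
    [0,0.005,-0.012,0,0,0,1],
    [0,0,0,0,0,0,1],
    [0,0,0,0,0,0,1],
    [0,0,0,0,0,0,1]
  ]
}}

```text
t: 13.38
tool_pos: [573.1, -171.5, 213.5]
tcp_rot: [[-0.0, 1.0, -0.002], [0.709, 0.002, 0.705], [0.705, -0.001, -0.709]]
contact_force: [-0.1, 0.5, -3.0]
gripper_width: 25.0
grip_force: 59.6
```

Run:
```python
from h import *
si,S=cam("side"); ti,T=cam("top")
s=env.sense(); R=np.array(s["tcp_rot"]);p=np.array(s["tool_pos"]); print(p.round(1),R.round(3).tolist(),np.round(s["contact_force"],1),np.round(s["joint_pos"],2),s["t"],s["gripper_width"],s["grip_force"])
c=np.array([572,17.6,20]); print("chip in tool",R.T@(c-p)-[0,0,116])
for z in(-34,116): print(proj(S,p+R@[0,0,z]),proj(T,p+R@[0,0,z]))
o=np.hstack([cv2.resize(si[150:450,200:500],(400,400)),cv2.resize(ti[170:330,150:450],(400,213),)[:0].reshape(0,400,3) if 0 else cv2.resize(ti[150:350,230:430],(400,400))]); cv2.imwrite("pics/c8.png",o)
```

```text
[ 573.3 -171.8  214.2] [[-0.001, 1.0, -0.001], [0.71, 0.001, 0.705], [0.705, -0.0, -0.71]] [ 0.7 -0.5 -1.8] [-0.71  0.55  1.33  0.58  1.79 -0.74] 13.4833 25.088647852243106 59.569353461265564
chip in tool [ -2.39027916  -0.99968276 155.27693553]
(np.float64(342.4740466960933), np.float64(169.68631197155455)) (np.float64(379.2186557237959), np.float64(231.49178234584474))
(np.float64(326.0108144893464), np.float64(232.29838706887514)) (np.float64(327.5117837923117), np.float64(240.79155430890847))
```

View pics/c8.png

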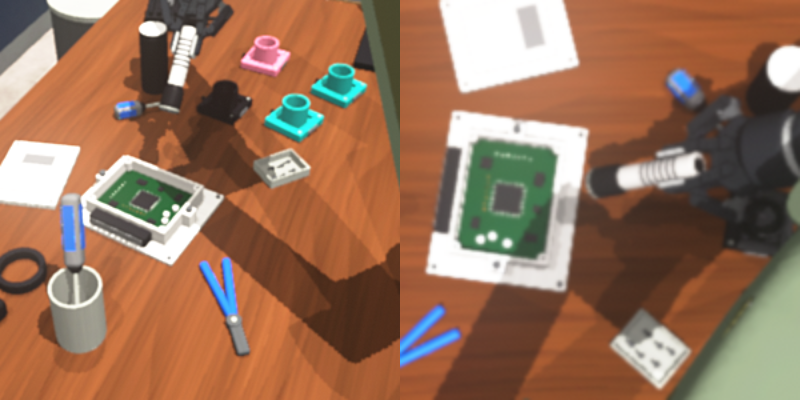

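Top view: the torch runs from its tail at about (379,232) to its lens at (327.5,241), and its line extends to the chip at (284,249). The screwdriver stands in the pot and nothing else has moved, so I'm handing in.

```bash
python3 -c "
from rig import env
print(env.hand_in())"
```

```text
the job is handed in; nothing more can be done
None
```

The job is handed in, verdict not shown: the screwdriver stands blade down in the upright pot, and the torch is held still at 45 degrees, lens about 155 mm from the chip and aimed within about 3 mm of its centre.

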